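# Gauge the bush of a microtome bearing block with a go / no-go plug gauge

### The arm

A 6-joint arm with a two-finger parallel gripper is mounted at the origin on a cart in front of the work surface, level with it; the furniture and walls round the work are solid. World frame = base frame: x ahead of the robot, y to its left, z up, the work surface at z = 0. Lengths are in mm, angles in rad, forces in N, time in s.
With the tool pointing down it reaches from about 275 to 975 mm from the base axis. Payload 8.4 kg.
Tool frame: the origin (TCP) lies at the very end of the fingers, on their centre line; the grasp point (between the pads) lies 19 mm behind it; z points along the fingers, x is the direction in which the jaws open and shut, and the axes are right-handed (so a half turn about z gives the same grasp; the last joint's range is limited). The gripper opens to 92 mm and grips with 3 to 60 N. Pads are 20 mm wide; open, the fingers measure 128 mm over their backs; the gripper's body (75 mm by 189 mm) begins 69 mm behind the grasp point.
Start: joints at [-1.317, 0.353, 1.633, -0, 1.155, -0.002], TCP at [158.135, -604.666, 214.583] pointing down, gripper open.
Joint ranges: [-2.63, 2.63], [-0.92, 2.1], [0.06, 2.66], [-1.3, 4.44], [0, 2.69], [-3.02, 3.02]. Speed limits (rad/s): [2.22, 2.22, 2.79, 3.14, 3.14, 3.14].

### API

Orientations are given as a rotation vector (axis times angle).
In Python, from cell import r gives the robot as it stands.
- The arm moves only by the tool arm_command, never from a script. Its argument "targets" is a list of rows, each a list of 5 numbers: the closure in counts, from 0 (fully open) to 255 (shut), then the shift along the tool's x, y, z in units of 25 mm (1.0 is 25 mm), then the turn about the tool's z in units of 10 degrees (1.0 is 10 degrees). In form: [[fingers, tx, ty, tz, spin], ...]. A call has 1 to 20 rows; each row shifts and turns the commanded pose from where the row before left it, along the tool's axes as they then stand; what a row does not reach is not made up. A row lasts 1/8 s, in which the tool goes at most 62.5 mm and 10.7 degrees, less where a joint would pass 70% of its speed; a pose out of reach is approached as far as the arm can. A call is refused whole if a number of a shift passes 1 or a number of a turn 1, either way. A call with a gripper value outside its range is refused whole. The fingers move at their own pace and stop on an object; the grip force is fixed at half the most. Time passes only in rows, so rows that do not move let the fingers close. It gives the time, the measured TCP pose, the force and the opening at its end, in the units of the state.
- r.observe(): the state, without advancing time (a new reading comes with each control period).
- r.grab_frame(name): name is "scene" or "top" or "wrist"; returns the picture (384x512x3 uint8, red, green, blue); there is no depth.
- r.camera_model(name): a dict with "intrinsics" (3x3 intrinsics, pixels), "D" ([k1, k2, p1, p2, k3] as OpenCV has them; the pictures are not rectified), "R" (3x3) and "t" (3): a world point X has camera coordinates R X + t. Camera axes: x right, y down, z forward; pixel columns grow to the right and rows downward; lengths in mm; the calibration is good to about 2 mm. A picture is of the moment at which its call begins: read the wrist's pose just before it. camera_model takes no time and is no camera call; for the wrist camera it gives the pose at the moment of the call.
- r.sign_off(): hands the job in, once; it reports no verdict.
The state is a dict: "time_s": time; "joint_pos": joint angles; "qvel": joint speeds; "joint_torque": joint torques, N m; "ee_pos": TCP position; "ee_rot": TCP orientation; "contact_force": force on the tool from outside, world axes, zero at the start; "wrist_torque": the same for the moment, N m; "gripper_width": finger opening in mm.
Only numpy, scipy, OpenCV 4.12 (cv2) and the standard library are available. Lean on these libraries where they do the work, as an engineer would, in place of code of your own. Each camera call takes 0.05 s, during which the arm holds its last target. There are 200 camera calls.

### The job

Check the newly fitted bush of the bearing block with the double-ended plug gauge from the rest: slide the long, slim go end gently into the bore until its collar is fully home against the bush, then draw it out. Then press the short, thick no-go end squarely and centrally on a mouth of the bore to confirm that it does not enter: the block gives on its guide until it meets a stop, and there hold about 12 N for about a second; never load the block with more than 25 N. Finally lay the gauge back in its rest, and leave the things round about undisturbed.

Things in the scene. Friction and masses are not known exactly. Their poses are not given: they have to be found in the camera images.
- plug_gauge: Loose steel plug gauge, 140 mm long, 0.14 kg, level in the rest. Origin on its axis, mid-handle; its y axis points to the go end. Handle: dark hexagon bar 18 mm across flats, 80 mm long, flats facing its +x and -x (grip there from above, edges up and down), with a collar 24 mm in diameter and 4 mm thick at each end. Go end 16 mm diameter, 36 mm long; no-go end 20.5 mm, 16 mm long.
- go_tip (a point): Centre of the go end's tip face, at gauge y = +80 mm (the collar face it seats on is at +44 mm); the tip is chamfered over 2.5 mm to 12 mm diameter.
- go_mid (a point): Point on the gauge axis 17 mm from the go-side collar face (gauge y = +61 mm); it coincides with bore_mid when the go end is fully home from either side.
- nogo_face (a point): Centre of the square-edged no-go end's flat face, on the axis at gauge y = -60 mm.
- bearing_block: Aluminium block 56 (x) x 30 (y) mm, top 70 mm up; origin on the worktop below its centre. Through bore along its y axis, 50 mm up, in a brass bush 27 mm outside, 17 mm inside, 34 mm long, 2 mm proud of both faces. It slides along y, with about 5 N drag, up to some 11 mm between unlisted stops (18 mm high, up to 29 mm from mid-guide) of a fixed foot 116 x 66 x 10 mm, screws 16.5 mm high.
- bore_mid (a point): Middle of the bore, on its axis, 50 mm above the worktop; moves with the block.
- mouth_plus (a point): Centre of the bore mouth on the block's +y side, in the plane of the bush's end face; moves with the block.
- mouth_minus (a point): Centre of the bore mouth on the block's -y side, in the plane of the bush's end face; moves with the block.
- gauge_rest: Grey plastic rest fixed to the worktop, origin at the centre of its underside. Foot 60 (x) x 96 (y) x 8 mm; two posts 44 mm wide in x, 6 mm thick, at y = -34 and +34 mm, free space between; their tops are V notches (30 degree slopes, tips 47 mm up) in which the handle lies along the rest's y axis.
- rest_seat (a point): Where the gauge's origin belongs when it lies in the rest: on the rest's centre line, 44.5 mm above the worktop.
- forceps_1: Bystander: steel forceps 127 mm long, lying near the front edge.
- marker_1: Bystander: black marker pen 126 mm long, lying near the front edge.
- cassette_5: Bystander: embedding cassette with wax block, 41 x 28 x 13 mm, behind the work.
- petri_dish: Bystander: clear petri dish, 61 mm diameter, 15 mm high, behind the work.
Things that resemble listed ones, but are neither listed nor needed, are in the scene too. Leave any orange look-alike of the plug_gauge alone.

How it is judged (in metres and radians):
On the way, in this order (a step that is already met when the one before it is completed fails the run):
1. the go end is fully home in the bush (distance between go_mid and bore_mid below 0.003 m and angle between the y axis of plug_gauge and the y axis of bearing_block, either way round below 0.08 rad), for 0.2 s.
2. the no-go end is pressed squarely on a mouth of the bore with 8 to 17 N for at least 0.5 s ((distance between nogo_face and mouth_plus below 0.004 m or distance between nogo_face and mouth_minus below 0.004 m) and angle between the y axis of plug_gauge and the y axis of bearing_block, either way round below 0.1 rad and contact force between plug_gauge and bearing_block between 8 and 17 N), for 0.5 s.
At the end, for the whole second after the job is handed in: The gauge lies at rest in both notches of its rest, either way round: its origin within 15 mm of the rest_seat point and within 4 mm of its height, its axis within 0.15 rad of the rest's y axis, released (distance between plug_gauge and rest_seat below 0.015 m and z of plug_gauge in the frame of rest_seat between -0.004 and 0.004 m and angle between the y axis of plug_gauge and the y axis of gauge_rest, either way round below 0.15 rad and linear speed of plug_gauge below 0.01 m/s); the robot touches nothing.
It fails at once if the gauge loads the bearing block with more than 25 N (contact force between plug_gauge and bearing_block above 25 N).
It fails at once if the robot itself pushes on the bearing block with more than 25 N (contact force between any of the fingers, the arm and bearing_block above 25 N).
It fails at once if a bystander is moved more than 20 mm (distance of any of forceps_1, marker_1, cassette_5, petri_dish from where it was at the start of the episode above 0.02 m).
It also fails if it takes over 72 s, if anything falls off the work surface, if the arm or the gripper's body presses on something with over 40 N, if the wrist force passes 120 N, or if a joint passes its speed limit or range.

## Working session

There is one attempt and no reset: what is moved stays moved. The work goes in short steps, Python scripts to look and compute and a tool call to move; the robot and the scene stay as the last step left them, time stands still between calls to the robot, and variables do not carry over. Pictures are saved under pics/ and viewed, about 8 in all and at most 12, crops included, and the job is handed in when it is done.

Besides the shell and the picture viewer there is one more tool, called after ">>>" by a JSON object that holds its "op" and its "data", one argument or row to a line. arm_command: Moves the arm, as the interface text tells. Its arguments: {"type":"object","properties":{"targets":{"type":"array","items":{"type":"array","items":{"type":"number"}}}},"required":["targets"]}

```bash
mkdir -p pics; ls
python3 - <<'E'
from cell import r
import cv2,numpy as np
s=r.observe();print(s)
for n in("scene","top"):
    cv2.imwrite(f"pics/{n}0.png",cv2.resize(r.grab_frame(n)[:,:,::-1],(800,600)))
    c=r.camera_model(n);print(n,np.round(c["intrinsics"],1).tolist(),c["D"],np.round(c["R"],3).tolist(),np.round(c["t"],1))
E
```

```text
pics
{'time_s': 0.0, 'joint_pos': array([-1.31739329e+00,  3.53618491e-01,  1.63410231e+00, -1.16271548e-05,
        1.15522699e+00, -2.39648498e-03]), 'qvel': array([-0.0001835 , -0.00121426, -0.00032807,  0.00069104,  0.0001284 ,
        0.0001225 ]), 'joint_torque': array([-8.59847823e-04, -5.93853629e+01, -3.34219015e+01,  6.95187296e-02,
        2.35488400e-02, -1.04802139e-04]), 'ee_pos': array([ 158.01315539, -604.19207415,  213.89584704]), 'ee_rot': array([-2.48599775e+00,  1.91944014e+00,  1.69154595e-03]), 'contact_force': array([-0.61009851,  0.07293133, -1.24821987]), 'wrist_torque': array([ 0.00869099, -0.04630938, -0.03746876]), 'gripper_width': 91.74452097197945}
scene [[470.9, 0.0, 255.6], [0.0, 470.9, 196.4], [0.0, 0.0, 1.0]] [-0.09432623  0.          0.          0.          0.        ] [[-0.689, -0.724, 0.013], [-0.552, 0.514, -0.657], [0.469, -0.46, -0.754]] [ 390.9  289.8 1112.9]
top [[409.7, 0.0, 252.8], [0.0, 409.7, 194.7], [0.0, 0.0, 1.0]] [-0.08644433  0.          0.          0.          0.        ] [[0.003, -1.0, -0.003], [-0.993, -0.003, -0.122], [0.122, 0.004, -0.993]] [  89.3  519.3 1079.9]
```

View pics/scene0.png

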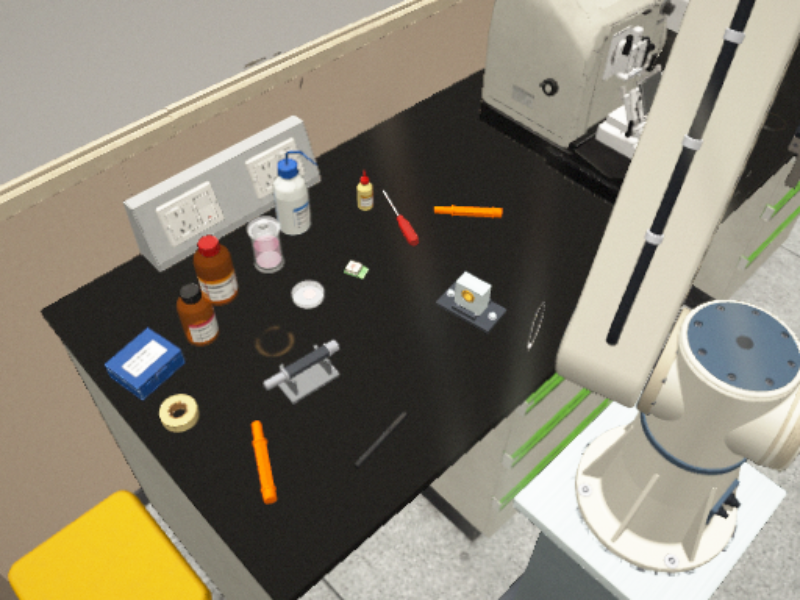

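View pics/top0.png

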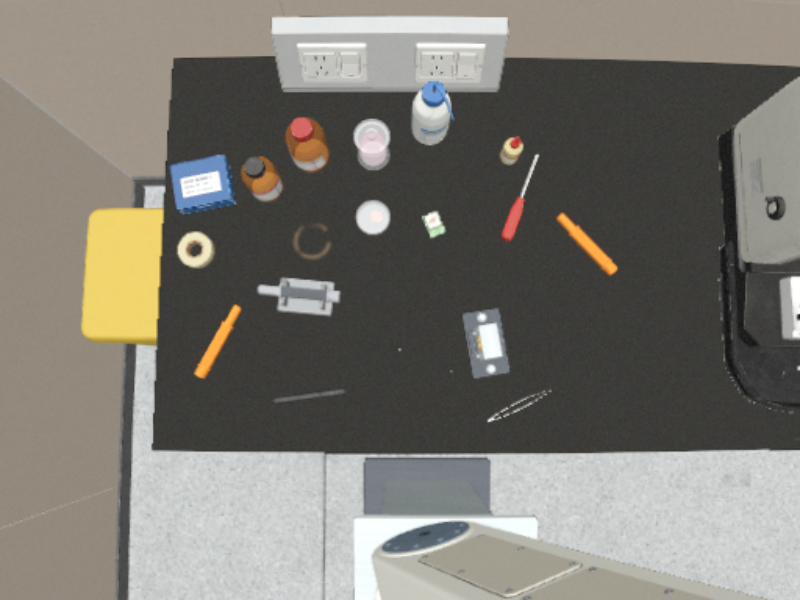

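Scene: the gauge lies in its rest at about (310,295) in the top picture, its slim end to the left (+y). The block is at (487,343) on its dark foot, and the bore runs roughly along world y. Forceps and marker are in front.

```bash
cat > h.py <<'E'
from cell import r
import cv2,numpy as np
from scipy.spatial.transform import Rotation as Ro
def ray(c,uv,z):
    uv=np.array(uv,float).reshape(-1,1,2)
    n=cv2.undistortPoints(uv,c["intrinsics"],np.array(c["D"])).reshape(-1,2)
    R,t=np.array(c["R"]),np.array(c["t"]); o=-R.T@t
    d=np.c_[n,np.ones(len(n))]@R
    return o+d*((z-o[2])/d[:,2])[:,None]
def proj(c,X):
    return cv2.projectPoints(np.array(X,float).reshape(-1,1,3),cv2.Rodrigues(np.array(c["R"]))[0],np.array(c["t"],float),c["intrinsics"],np.array(c["D"]))[0].reshape(-1,2)
def st():
    s=r.observe();return s,np.array(s["ee_pos"]),Ro.from_rotvec(s["ee_rot"]).as_matrix()
def togo(target,yaw=None):
    "units along tool axes to reach target; yaw=desired direction (rad, world) of tool x mod pi"
    s,p,R=st(); d=R.T@(np.array(target)-p)/25
    x=np.arctan2(R[1,0],R[0,0]); out=[np.round(d,3)]
    if yaw is not None:
        e=(yaw-x+np.pi/2)%np.pi-np.pi/2
        out.append(("spin",round(-np.degrees(e)/10,3)))   # tool z down
    print("t",round(s["time_s"],2),"p",np.round(p,1),"xdir",round(np.degrees(x),2),"d",*out,"F",np.round(s["contact_force"],1),"w",round(s["gripper_width"],1))
E
python3 - <<'E'
from h import *
c=r.camera_model("top");k=1/1.5625
g=ray(c,np.array([[259,290],[340,297]])*k,44.5);print("gauge",np.round(g,1),np.linalg.norm(g[0]-g[1]))
b=ray(c,np.array([[478,326],[497,323],[501,357],[482,360]])*k,70);print("block",np.round(b,1),b.mean(0))
f=ray(c,np.array([[463,314],[499,309],[508,374],[474,378]])*k,10);print("foot",np.round(f,1),f.mean(0))
m=(g[0]*60+g[1]*80)/140;print(m)
d=g[0]-g[1];print("yaw",np.degrees(np.arctan2(d[1],d[0])))
togo(m+[0,0,200],np.arctan2(d[1],d[0])+np.pi/2)
print(r.observe()["joint_pos"])
c=r.camera_model("wrist");print(-c["R"].T@c["t"],c["R"])
E
```

```text
gauge [[541.6 326.3  44.5]
 [529.8 185.7  44.5]] 141.11796570627303
block [[478.2 -47.9  70. ]
 [483.3 -79.9  70. ]
 [426.5 -85.7  70. ]
 [421.5 -54.   70. ]] [452.33784009 -66.86445088  70.        ]
foot [[ 504.7  -29.2   10. ]
 [ 513.8  -93.2   10. ]
 [ 399.1 -107.4   10. ]
 [ 392.1  -47.5   10. ]] [452.43709408 -69.30955217  10.        ]
[534.85635865 245.98892478  44.5       ]
yaw 85.18651252733333
t 0.1 p [ 158.  -604.3  214. ] xdir -75.34 d [-29.09  -23.189  -1.187] ('spin', np.float64(-7.053)) F [-0.   0.4 -0. ] w 92.0
[-1.31741516e+00  3.53547004e-01  1.63400329e+00 -1.94134714e-05
  1.15521926e+00 -2.43637534e-03]
[ 227.89427867 -585.47558219  383.51692624] [[ 0.25283313 -0.96750917 -0.00119169]
 [-0.93518169 -0.24470056  0.25604069]
 [-0.24801332 -0.06362113 -0.96666527]]
```

>>> {"op": "arm_command", "data": {
  "targets": [
    [0, 0, 0, 0, -1],
    [0, 0, 0, 0, -1],
    [0, 0, 0, 0, -1],
    [0, 0, 0, 0, -1],
    [0, 0, 0, 0, -1],
    [0, 0, 0, 0, -1],
    [0, 0, 0, 0, -1],
    [0, 0, 0, 0, -1],
    [0, 0, 0, 0, -0.33]
  ]
}}

```text
time_s: 1.23
ee_pos: [158.1, -604.4, 214.2]
ee_rot: [-3.133, -0.224, 0.0]
contact_force: [-0.8, 0.7, -0.4]
gripper_width: 92.0
```

```bash
python3 -c "
from h import *
togo([452,-67,205],np.radians(8))"
```

```text
t 1.23 p [ 158.1 -604.4  214.2] xdir 8.16 d [ 14.69  -19.608   0.381] ('spin', np.float64(0.016)) F [-0.8  0.7 -0.4] w 92.0
```

>>> {"op": "arm_command", "data": {
  "targets": [
    [0, 0.8, -1, 0, 0],
    [0, 0.8, -1, 0, 0],
    [0, 0.8, -1, 0, 0],
    [0, 0.8, -1, 0, 0],
    [0, 0.8, -1, 0, 0],
    [0, 0.8, -1, 0, 0],
    [0, 0.8, -1, 0, 0],
    [0, 0.8, -1, 0, 0],
    [0, 0.8, -1, 0, 0],
    [0, 0.8, -1, 0, 0],
    [0, 0.8, -1, 0, 0],
    [0, 0.8, -1, 0, 0],
    [0, 0.8, -1, 0, 0],
    [0, 0.8, -1, 0, 0],
    [0, 0.8, -1, 0, 0],
    [0, 0.8, -1, 0, 0],
    [0, 0.8, -1, 0, 0],
    [0, 0.8, -1, 0, 0],
    [0, 0.29, -1, 0.2, 0],
    [0, 0, -0.6, 0.2, 0]
  ]
}}

```text
time_s: 3.72
ee_pos: [453.9, -67.5, 204.1]
ee_rot: [-3.134, -0.22, 0.001]
contact_force: [-0.4, 0.8, -0.3]
gripper_width: 91.8
```

>>> {"op": "arm_command", "data": {
  "targets": [
    [0, 0, 0, 0, 0],
    [0, 0, 0, 0, 0]
  ]
}}

```text
time_s: 3.98
ee_pos: [453.9, -69.1, 204.7]
ee_rot: [3.134, 0.218, 0.0]
contact_force: [0.4, -1.0, 0.1]
gripper_width: 92.0
```

Run:
```python
from h import *
togo([452,-67,205],np.radians(8))
c=r.camera_model("wrist");im=r.grab_frame("wrist");np.savez("w1.npz",im=im,**{k:np.array(v) for k,v in c.items()})
cv2.imwrite("pics/w1.png",cv2.resize(im[:,:,::-1],(800,600),interpolation=cv2.INTER_CUBIC))
print(c["intrinsics"],c["D"],-c["R"].T@c["t"])
```

```text
t 3.98 p [453.9 -69.1 204.7] xdir 7.95 d [-0.064 -0.094 -0.013] ('spin', np.float64(-0.005)) F [ 0.4 -1.   0.1] w 92.0
[[317.67839282   0.         261.06201794]
 [  0.         317.67839282 192.33042214]
 [  0.           0.           1.        ]] [-0.07569102  0.          0.          0.          0.        ] [444.52630459   2.69088946 374.21996927]
```

View pics/w1.png

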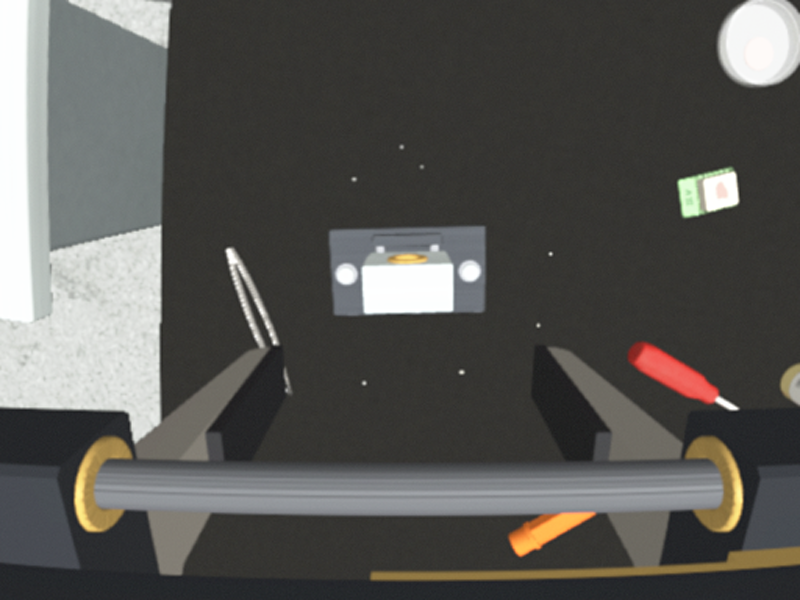

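The block top is the white patch at about (363–453, 256–313), foot corners about (331,229) to (486,315), and the brass bush on the +y side at (407,258). Stops at the edges of the foot are visible. I'll measure by masks.

```bash
cat > blk.py <<'E'
from h import *
def block(im,c,verbose=True):
    hsv=cv2.cvtColor(np.ascontiguousarray(im),cv2.COLOR_RGB2HSV)
    p0=proj(c,[452,-69,70])[0]
    m=((hsv[...,2]>225)&(hsv[...,1]<40)).astype(np.uint8)
    n,l,s,ce=cv2.connectedComponentsWithStats(m)
    cand=[i for i in range(1,n) if s[i,4]>400 and np.hypot(*(ce[i]-p0))<40]
    i=max(cand,key=lambda i:s[i,4])
    cn=cv2.findContours((l==i).astype(np.uint8),cv2.RETR_EXTERNAL,cv2.CHAIN_APPROX_NONE)[0][0]
    W=ray(c,cn.reshape(-1,2),70)[:,:2].astype(np.float32)
    (cx,cy),(a,b),ang=cv2.minAreaRect(W)
    return (cx,cy),(a,b),ang,s[i]
E
python3 - <<'E'
from blk import *
z=np.load("w1.npz");c={k:z[k] for k in("intrinsics","D","R","t")};im=z["im"]
print(block(im,c))
q=im[160:204:2,260]; print(im[150:206:1,262].tolist())
hsv=cv2.cvtColor(im,cv2.COLOR_RGB2HSV)
m=((hsv[...,2]>60)&(hsv[...,2]<95)).astype(np.uint8)
m[:130]=0;m[210:]=0;m[:,:195]=0;m[:,330:]=0
ys,xs=np.nonzero(m);
W=ray(c,np.c_[xs,ys],10)[:,:2].astype(np.float32);print("foot",cv2.minAreaRect(W),len(W))
E
```

```text
((453.6369934082031, -69.08261108398438), (56.2923583984375, 30.700321197509766), 9.41342544555664, array([ 232,  169,   58,   32, 1739], dtype=int32))
[[91, 94, 97], [109, 112, 118], [116, 120, 128], [115, 120, 127], [115, 120, 128], [115, 118, 126], [108, 112, 120], [101, 106, 112], [107, 112, 119], [110, 115, 121], [121, 127, 132], [148, 150, 146], [186, 167, 135], [236, 198, 116], [249, 223, 122], [244, 213, 117], [229, 189, 104], [245, 215, 120], [240, 218, 151], [226, 227, 223], [250, 253, 255], [253, 255, 255], [253, 254, 254], [253, 254, 254], [253, 254, 254], [253, 254, 254], [253, 254, 254], [253, 254, 254], [253, 254, 254], [253, 254, 254], [253, 254, 254], [253, 254, 254], [253, 254, 254], [254, 254, 254], [254, 255, 254], [254, 255, 255], [254, 255, 255], [254, 254, 254], [254, 254, 254], [254, 254, 254], [254, 254, 254], [253, 254, 254], [253, 254, 254], [253, 254, 254], [252, 254, 254], [252, 254, 254], [253, 254, 254], [253, 254, 254], [253, 255, 255], [234, 241, 242], [140, 147, 150], [64, 65, 64], [51, 49, 49], [52, 52, 47], [55, 54, 49], [56, 54, 50]]
foot ((453.93658447265625, -70.30704498291016), (117.98616790771484, 67.58808135986328), 9.493298530578613) 316
```

Block centre (453.6, −69.1), x axis at 9.45°, size 56.3×30.7 (as given), and the foot agrees. On to the gauge.

```bash
python3 -c "
from h import *
togo([535,246,195],np.radians(-4.8))"
```

```text
t 4.03 p [454.  -69.3 204.7] xdir 7.92 d [  4.947 -12.043   0.387] ('spin', np.float64(1.272)) F [0.  0.2 0.1] w 92.0
```

>>> {"op": "arm_command", "data": {
  "targets": [
    [0, 0.42, -1, 0, 0],
    [0, 0.42, -1, 0, 0],
    [0, 0.42, -1, 0, 0],
    [0, 0.42, -1, 0, 0],
    [0, 0.42, -1, 0, 0],
    [0, 0.42, -1, 0, 0],
    [0, 0.42, -1, 0, 0],
    [0, 0.42, -1, 0, 0],
    [0, 0.42, -1, 0, 0],
    [0, 0.42, -1, 0.1, 0],
    [0, 0.42, -1, 0.1, 0],
    [0, 0.33, -1, 0.19, 0],
    [0, 0, 0, 0, 0.64],
    [0, 0, 0, 0, 0.64],
    [0, 0, 0, 0, 0],
    [0, 0, 0, 0, 0]
  ]
}}

```text
time_s: 6.02
ee_pos: [535.4, 245.2, 194.9]
ee_rot: [-3.139, 0.13, -0.0]
contact_force: [-0.5, -0.5, -0.7]
gripper_width: 91.8
```

Run:
```python
from h import *
togo([535,246,195],np.radians(-4.8))
c=r.camera_model("wrist");im=r.grab_frame("wrist");np.savez("w2.npz",im=im,**{k:np.array(v) for k,v in c.items()})
cv2.imwrite("pics/w2.png",cv2.resize(im[:,:,::-1],(800,600),interpolation=cv2.INTER_CUBIC))
print(np.round(proj(c,[[541.6,326.3,44.5],[529.8,185.7,44.5]])*1.5625))
```

```text
t 6.03 p [535.4 245.2 194.9] xdir -4.75 d [-0.017 -0.03  -0.004] ('spin', np.float64(0.005)) F [-0.5 -0.5 -0.7] w 91.8
[[407. 156.]
 [407. 367.]]
```

View pics/w2.png

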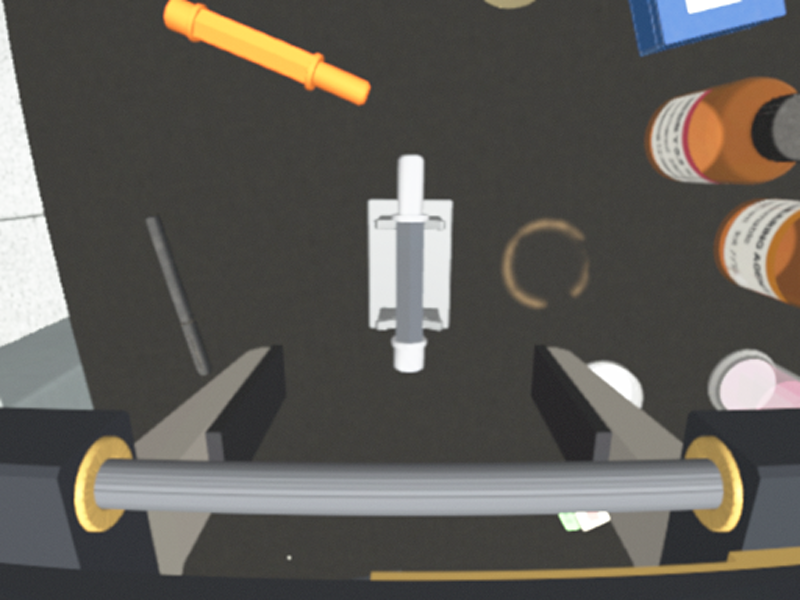

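The gauge is seen from above, tip at (411,155), no-go end at (408,371), handle x ≈ 397–423. The bystanders are clear of the fingers.

Run:
```python
from h import *
z=np.load("w2.npz");c={k:z[k] for k in("intrinsics","D","R","t")};g=cv2.cvtColor(z["im"],cv2.COLOR_RGB2GRAY).astype(float)
def cross(row,a,b,th,sgn):
    x=np.arange(a,b);v=(row[a:b]-th)*sgn
    i=np.nonzero(v>0)[0];l,h=i[0],i[-1]
    return a+l-v[l]/(v[l]-v[l-1]), a+h+v[h]/(v[h]-v[h+1])
P=[]
for rr in range(106,124,2): l,h=cross(g[rr],245,280,140,1);P.append(((l+h)/2,rr,h-l))
for rr in range(226,236,2): l,h=cross(g[rr],245,280,140,1);P.append(((l+h)/2,rr,h-l))
for rr in range(152,192,4): l,h=cross(g[rr],245,280,175,-1);P.append(((l+h)/2,rr,h-l))
P=np.array(P);
W=ray(c,P[:,:2],44.5);sc=(c["R"]@W.T).T[:,2]+c["t"][2]
for p,w,s in zip(P,W,sc):print(np.round(p,1),np.round(w,1),round(p[2]*s/c["intrinsics"][0,0],1))
col=g[:,263];tip=cross(g[:,263],90,130,140,1)[0];end=cross(g[:,261],215,250,140,1)[1]
E_=ray(c,[[263,tip],[261,end]],44.5);print("ends",tip,end,E_,np.linalg.norm(E_[0]-E_[1]))
f=np.polyfit(W[:,1],W[:,0],1);yaw=-np.arctan(f[0]);print("xdir",np.degrees(yaw),"resid",np.std(W[:,0]-np.polyval(f,W[:,1])))
u=(E_[0]-E_[1]);u/=np.linalg.norm(u);o=(E_[0]-80*u+E_[1]+60*u)/2;o[0]=np.polyval(f,o[1]);print("origin",o)
togo([o[0],o[1],44.5-19],yaw)
```

```text
[262.6 106.   16.4] [543.3 320.   44.5] 16.0
[262.6 108.   16.5] [543.1 318.1  44.5] 16.1
[262.6 110.   16.5] [542.9 316.2  44.5] 16.1
[262.5 112.   16.5] [542.7 314.3  44.5] 16.1
[262.5 114.   16.5] [542.6 312.4  44.5] 16.2
[262.5 116.   16.5] [542.4 310.4  44.5] 16.2
[262.4 118.   16.4] [542.2 308.5  44.5] 16.1
[262.4 120.   16.4] [542.  306.6  44.5] 16.1
[262.4 122.   16.4] [541.8 304.7  44.5] 16.2
[261.5 226.   19.1] [531.9 195.9  44.5] 20.5
[261.4 228.   19.1] [531.7 193.6  44.5] 20.5
[261.3 230.   19. ] [531.4 191.3  44.5] 20.4
[261.3 232.   19. ] [531.1 189.   44.5] 20.4
[261.2 234.   18.7] [530.9 186.7  44.5] 20.1
[261.9 152.   17. ] [538.9 275.   44.5] 17.1
[261.9 156.   17. ] [538.6 271.   44.5] 17.2
[261.8 160.   16.9] [538.1 266.9  44.5] 17.1
[261.8 164.   16.9] [537.8 262.8  44.5] 17.2
[261.8 168.   16.9] [537.4 258.7  44.5] 17.3
[261.8 172.   16.9] [537.1 254.6  44.5] 17.3
[261.7 176.   16.7] [536.6 250.4  44.5] 17.1
[261.7 180.   16.6] [536.3 246.2  44.5] 17.2
[261.7 184.   16.7] [535.9 242.   44.5] 17.2
[261.5 188.   16.4] [535.4 237.8  44.5] 17.1Traceback (most recent call last):
  File "<stdin>", line 14, in <module>
  File "<stdin>", line 6, in cross
IndexError: index 40 is out of bounds for axis 0 with size 40
```

Run:
```python
from h import *
z=np.load("w2.npz");c={k:z[k] for k in("intrinsics","D","R","t")};g=cv2.cvtColor(z["im"],cv2.COLOR_RGB2GRAY).astype(float)
print(g[94:106,263],g[228:244,261])
W=np.array([[543.3,320],[542.0,306.6],[531.4,191.3],[538.9,275],[537.1,254.6],[535.4,237.8]])
f=np.polyfit(W[:,1],W[:,0],1);yaw=-np.arctan(f[0])
E_=ray(c,[[263,98.8],[261.1,237.3]],44.5);u=E_[0]-E_[1];L=np.linalg.norm(u);u/=L
o=(E_[0]-80*u+E_[1]+60*u)/2;o[0]=np.polyval(f,o[1]);print(E_,L,o,np.degrees(yaw))
togo([o[0],o[1],44.5-19],yaw)
```

```text
[ 66.  64.  65.  63. 101. 188. 242. 250. 249. 249. 249. 250.] [250. 251. 250. 249. 249. 249. 249. 250. 252. 239. 138.  62.  63.  65.
  65.  66.]
[[544.23058979 326.77465288  44.5       ]
 [530.40274582 182.90561051  44.5       ]] 144.53204011711728 [536.22196706 244.88600372  44.5       ] -5.3042558615376585
t 6.08 p [535.3 245.3 194.9] xdir -4.77 d [0.037 0.013 6.777] ('spin', np.float64(0.054)) F [-0.2 -0.   0.4] w 92.0
```

The far-end row reads long because the top edge of the end face is seen there. Corrected from both ends, the origin is about (536.4, 247.1).

>>> {"op": "arm_command", "data": {
  "targets": [
    [0, 0.04, -0.075, 1, 0.05],
    [0, 0, 0, 1, 0],
    [0, 0, 0, 1, 0],
    [0, 0, 0, 1, 0],
    [0, 0, 0, 1, 0],
    [0, 0, 0, 1, 0],
    [0, 0, 0, 0.78, 0],
    [120, 0, 0, 0, 0],
    [180, 0, 0, 0, 0],
    [255, 0, 0, 0, 0],
    [255, 0, 0, 0, 0],
    [255, 0, 0, 0, 0],
    [255, 0, 0, 0, 0]
  ]
}}

```text
time_s: 7.7
ee_pos: [536.3, 247.5, 25.5]
ee_rot: [-3.138, 0.146, -0.0]
contact_force: [0.4, -0.6, -0.4]
gripper_width: 34.2
```

```bash
python3 -c "
from h import *
togo([536.4,247.1,25.5],np.radians(-5.3))"
```

```text
t 7.7 p [536.3 247.5  25.5] xdir -5.34 d [ 0.008  0.017 -0.   ] ('spin', np.float64(-0.004)) F [ 0.4 -0.6 -0.4] w 34.2
```

>>> {"op": "arm_command", "data": {
  "targets": [
    [255, 0, 0, 0, 0],
    [255, 0, 0, 0, 0],
    [255, 0, 0, 0, 0],
    [255, 0, 0, -0.5, 0],
    [255, 0, 0, -0.9, 0],
    [255, 0, 0, -1, 0],
    [255, 0, 0, -1, 0],
    [255, 0, 0, -0.4, 0]
  ]
}}

```text
time_s: 8.7
ee_pos: [536.9, 247.8, 122.4]
ee_rot: [-3.137, 0.146, -0.003]
contact_force: [-0.4, -0.1, -0.2]
gripper_width: 18.1
```

```bash
python3 -c "
from h import *
togo([473.6,-189.4,120],np.radians(9.45))"
```

```text
t 8.7 p [536.9 247.8 122.4] xdir -5.34 d [-0.894 17.646  0.072] ('spin', np.float64(-1.479)) F [-0.4 -0.1 -0.2] w 18.1
```

>>> {"op": "arm_command", "data": {
  "targets": [
    [255, -0.05, 0.6, 0, 0],
    [255, -0.05, 1, 0, 0],
    [255, -0.05, 1, 0, 0],
    [255, -0.05, 1, 0, 0],
    [255, -0.05, 1, 0, 0],
    [255, -0.05, 1, 0, 0],
    [255, -0.05, 1, 0, 0],
    [255, -0.05, 1, 0, 0],
    [255, -0.05, 1, 0, 0],
    [255, -0.05, 1, 0, 0],
    [255, -0.05, 1, 0, 0],
    [255, -0.05, 1, 0, 0],
    [255, -0.05, 1, 0, 0],
    [255, -0.05, 1, 0, 0],
    [255, -0.05, 1, 0, 0],
    [255, -0.05, 1, 0, 0],
    [255, -0.05, 1, 0, 0],
    [255, -0.04, 1, 0, -0.5],
    [255, 0, 0, 0, -0.5],
    [255, 0, 0, 0, -0.48]
  ]
}}

```text
time_s: 11.2
ee_pos: [470.8, -189.6, 119.2]
ee_rot: [-3.13, -0.261, 0.004]
contact_force: [-0.3, 0.9, -0.2]
gripper_width: 17.6
```

```bash
python3 -c "
from h import *
togo([473.6,-189.4,31],np.radians(9.45))"
```

```text
t 11.2 p [ 470.8 -189.6  119.2] xdir 9.53 d [0.121 0.017 3.528] ('spin', np.float64(0.008)) F [-0.3  0.9 -0.2] w 17.6
```

>>> {"op": "arm_command", "data": {
  "targets": [
    [255, 0.12, 0, 0.8, 0],
    [255, 0, 0, 1, 0],
    [255, 0, 0, 1, 0],
    [255, 0, 0, 0.73, 0],
    [255, 0, 0, 0, 0],
    [255, 0, 0, 0, 0]
  ]
}}

```text
time_s: 11.95
ee_pos: [475.3, -188.5, 32.2]
ee_rot: [-3.131, -0.258, 0.001]
contact_force: [0.1, -0.1, -0.9]
gripper_width: 17.5
```

Run:
```python
from h import *
togo([473.6,-189.4,31],np.radians(9.45))
c=r.camera_model("wrist");im=r.grab_frame("wrist");np.savez("w3.npz",im=im,**{k:np.array(v) for k,v in c.items()})
cv2.imwrite("pics/w3.png",cv2.resize(im[:,:,::-1],(800,600),interpolation=cv2.INTER_CUBIC))
from blk import block
print(block(im,c))
```

```text
t 11.95 p [ 475.3 -188.5   32.2] xdir 9.42 d [-0.075  0.024  0.05 ] ('spin', np.float64(-0.003)) F [ 0.1 -0.1 -0.9] w 17.5
((457.07159423828125, -83.41686248779297), (73.950927734375, 13.483419418334961), 9.350957870483398, array([ 162,    0,  192,   38, 4161], dtype=int32))
```

View pics/w3.png

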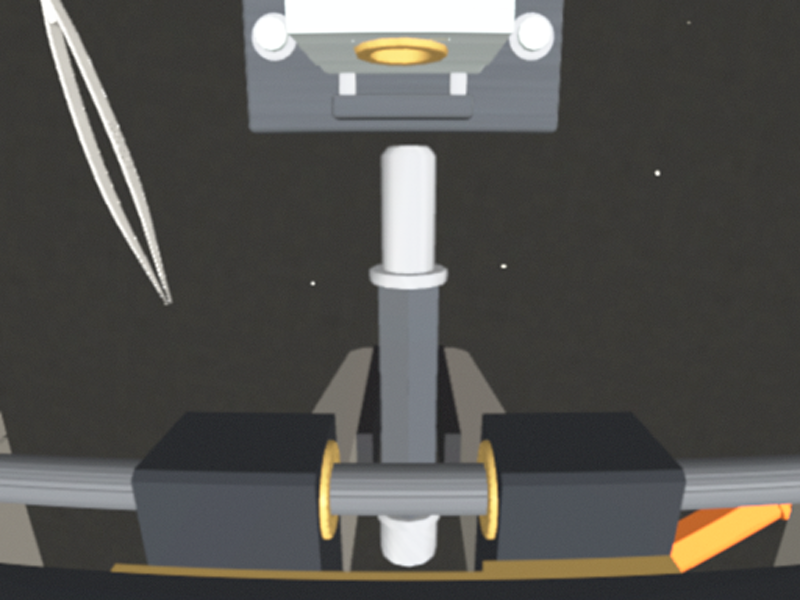

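The gauge is held straight, go tip at (409,148), bush centre at about (401,52) and both mouths clear. The gauge is about 2 mm too far right (+x). I'll measure that at sub-pixel.

```bash
cat > al.py <<'E'
from h import *
def edges(row,a,b,th):
    v=row[a:b]-th;i=np.nonzero(v>0)[0];l,h=i[0],i[-1]
    return a+l-v[l]/(v[l]-v[l-1]), a+h+v[h]/(v[h]-v[h+1])
def align(im,c,phi=9.45,rows=range(104,168,4),brow=slice(0,60),bcol=(200,310)):
    g=cv2.cvtColor(im,cv2.COLOR_RGB2GRAY).astype(float)
    a=np.radians(phi);X=np.array([np.cos(a),np.sin(a),0]);Y=np.array([-np.sin(a),np.cos(a),0])
    out=[]
    for rr in rows:
        l,h=edges(g[rr],235,290,140);w=ray(c,[[l,rr],[h,rr]],50)
        m=w.mean(0);out.append([m@X,m@Y,np.linalg.norm(w[1]-w[0])])
    out=np.array(out);f=np.polyfit(out[:,1],out[:,0],1)
    hsv=cv2.cvtColor(im,cv2.COLOR_RGB2HSV)
    m=(hsv[...,1]>90)&(hsv[...,0]>10)&(hsv[...,0]<35);mm=np.zeros_like(m);mm[brow,bcol[0]:bcol[1]]=m[brow,bcol[0]:bcol[1]]
    ys,xs=np.nonzero(mm);L,R=xs.min()-.5,xs.max()+.5;yc=(ys[xs<xs.min()+2].mean()+ys[xs>xs.max()-2].mean())/2
    b=ray(c,[[L,yc],[R,yc]],50);bm=b.mean(0)
    print("gauge width near/far",out[0,2],out[-1,2],"slope deg",np.degrees(np.arctan(f[0])),"bush w",np.linalg.norm(b[1]-b[0]),"bush X,Y",bm@X,bm@Y,(L,R,yc))
    print("gauge X at bush",np.polyval(f,bm@Y),"move tool x by mm",bm@X-np.polyval(f,bm@Y))
    return bm
E
python3 - <<'E'
from al import *
z=np.load("w3.npz");c={k:z[k] for k in("intrinsics","D","R","t")};im=z["im"]
align(im,c)
g=cv2.cvtColor(im,cv2.COLOR_RGB2GRAY).astype(float)
l,h=edges(g[14],160,345,245);print("blk top edges",l,h,g[14,178:190],g[14,325:336])
print(ray(c,[[(l+h)/2,14]],70)@np.array([np.cos(np.radians(9.45)),np.sin(np.radians(9.45)),0]))
for i in range(3):togo([473.6,-189.4,31],np.radians(9.45))
ys=g[85:100,262];print(ys)
E
```

```text
gauge width near/far 15.7001766345997 15.701497550652016 slope deg 0.3473467626779719 bush w 26.665412597735155 bush X,Y 436.5311391035805 -158.0614691262116 (np.float64(226.5), np.float64(286.5), np.float64(32.026785714285715))
gauge X at bush 438.8848041528136 move tool x by mm -2.3536650492331432Traceback (most recent call last):
  File "<stdin>", line 5, in <module>
  File "al.py", line 4, in edges
    return a+l-v[l]/(v[l]-v[l-1]), a+h+v[h]/(v[h]-v[h+1])
                                                  ~^^^^^
IndexError: index 185 is out of bounds for axis 0 with size 185
```

>>> {"op": "arm_command", "data": {
  "targets": [
    [255, -0.094, 0, 0, 0],
    [255, 0, -0.3, 0.04, 0],
    [255, 0, -0.1, 0, 0],
    [255, 0, 0, 0, 0],
    [255, 0, 0, 0, 0]
  ]
}}

```text
time_s: 12.62
ee_pos: [472.2, -178.5, 31.1]
ee_rot: [3.131, 0.259, 0.0]
contact_force: [-1.4, -0.0, -1.5]
gripper_width: 17.2
```

Run:
```python
from al import *
for i in range(2):togo([473.6,-189.4,31],np.radians(9.45))
c=r.camera_model("wrist");im=r.grab_frame("wrist");np.savez("w4.npz",im=im,**{k:np.array(v) for k,v in c.items()})
align(im,c,brow=slice(0,85))
g=cv2.cvtColor(im,cv2.COLOR_RGB2GRAY).astype(float)
Y=np.array([-np.sin(np.radians(9.45)),np.cos(np.radians(9.45)),0])
col=g[60:115,262];print(col.astype(int))
# foot front edge
P=[]
for x in list(range(170,235,4))+list(range(300,350,4)):
    v=g[70:125,x];d=np.diff(v);i=int(np.argmin(d));P.append((x,70+i+.5))
W=ray(c,P,10);f=np.polyfit(W[:,0],W[:,1],1);print("foot edge deg",np.degrees(np.arctan(f[0])),np.std(W[:,1]-np.polyval(f,W[:,0])))
```

```text
t 12.62 p [ 472.2 -178.5   31.1] xdir 9.47 d [-0.017  0.439  0.005] ('spin', np.float64(0.002)) F [-1.4 -0.  -1.5] w 17.2
t 12.62 p [ 472.2 -178.5   31.1] xdir 9.47 d [-0.017  0.439  0.005] ('spin', np.float64(0.002)) F [-1.4 -0.  -1.5] w 17.2
gauge width near/far 15.150351816179137 15.185773975818476 slope deg 0.36309111617902634 bush w 26.36263618334046 bush X,Y 436.5293434030965 -158.21103524532703 (np.float64(230.5), np.float64(289.5), np.float64(56.333333333333336))
gauge X at bush 437.3503088355612 move tool x by mm -0.8209654324646749
[216 211 184 135 132 135 122 112 108 111 112 110 111 109 108 108 107 110
 108 101 108 111 111 114 114 115 113 113 114 113 113 110 122 170 216 223
 221 223 224 224 223 223 223 223 223 223 225 224 224 223 224 224 224 224
 224]
foot edge deg 8.880586923658045 4.187554385149976
```

Run:
```python
from al import *
for n in("w3","w4"):
    z=np.load(n+".npz");im=z["im"];g=cv2.cvtColor(im,cv2.COLOR_RGB2GRAY).astype(float)
    for rr in(110,135,160):
        print(n,rr,np.round(edges(g[rr],235,290,140),2),g[rr,240:248].astype(int),g[rr,275:284].astype(int))
cv2.imwrite("pics/w4.png",cv2.resize(im[0:190,140:390,::-1],(800,608),interpolation=cv2.INTER_CUBIC)[:600])
```

```text
w3 110 [244.5  278.24] [ 57  56  60  80 122 158 178 192] [230 226 207 155  92  59  58  58  58]
w3 135 [244.56 278.03] [ 56  59  58  74 116 159 182 195] [226 218 193 142  82  56  56  58  58]
w3 160 [244.8  277.38] [ 57  56  56  64 105 149 181 201] [220 203 162 104  60  57  54  57  57]
w4 110 [245.05 277.89] [ 48  49  51  71 106 139 158 167] [210 203 181 135  80  52  48  46  51]
w4 135 [245.05 277.67] [ 49  48  49  64 102 139 160 171] [203 191 171 125  70  51  49  50  50]
w4 160 [245.3  277.02] [ 51  46  47  55  90 132 159 176] [195 180 141  91  57  51  50  50  51]
```

View pics/w4.png

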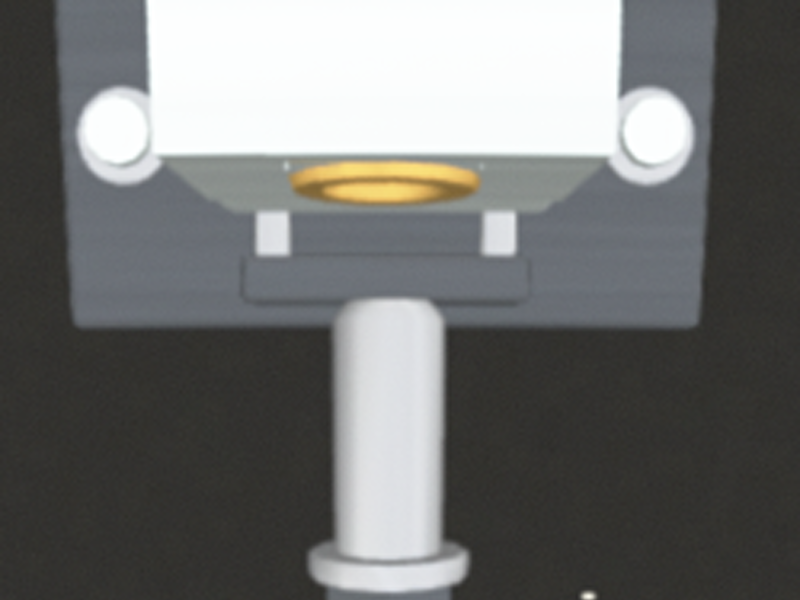

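The go end stands in front of the bush, tip at zoomed (388,300), bush centre at (385,183), about 0.5 mm right. I'll trim that and enter slowly.

>>> {"op": "arm_command", "data": {
  "targets": [
    [255, -0.02, -0.1, 0, 0],
    [255, 0, -0.15, 0, 0],
    [255, 0, -0.15, 0, 0],
    [255, 0, -0.15, 0, 0],
    [255, 0, -0.15, 0, 0],
    [255, 0, 0, 0, 0],
    [255, 0, 0, 0, 0]
  ]
}}

```text
time_s: 13.55
ee_pos: [468.8, -161.4, 31.1]
ee_rot: [3.131, 0.259, 0.0]
contact_force: [0.1, 0.3, -2.1]
gripper_width: 17.4
```

Run:
```python
from al import *
a=np.radians(9.45);C=np.array([453.6,-69.1]);Y=np.array([-np.sin(a),np.cos(a)])
for i in range(2):togo([*(C-61*Y),31],a)
c=r.camera_model("wrist");im=r.grab_frame("wrist");np.savez("w5.npz",im=im,**{k:np.array(v) for k,v in c.items()})
align(im,c,rows=range(116,168,4),brow=slice(0,95))
for i in range(2):togo([*(C-61*Y),31],a)
```

```text
t 13.55 p [ 468.8 -161.4   31.1] xdir 9.46 d [ 0.006 -1.302  0.005] ('spin', np.float64(0.001)) F [ 0.1  0.3 -2.1] w 17.4
t 13.55 p [ 468.8 -161.4   31.1] xdir 9.46 d [ 0.006 -1.302  0.005] ('spin', np.float64(0.001)) F [ 0.1  0.3 -2.1] w 17.4Traceback (most recent call last):
  File "<stdin>", line 5, in <module>
  File "al.py", line 15, in align
    ys,xs=np.nonzero(mm);L,R=xs.min()-.5,xs.max()+.5;yc=(ys[xs<xs.min()+2].mean()+ys[xs>xs.max()-2].mean())/2
                             ~~~~~~^^
    return umr_minimum(a, axis, None, out, keepdims, initial, where)
ValueError: zero-size array to reduction operation minimum which has no identity
```

Run:
```python
from h import *
im=np.load("w5.npz")["im"]
cv2.imwrite("pics/w5.png",cv2.resize(im[0:190,140:390,::-1],(800,608),interpolation=cv2.INTER_CUBIC)[:600])
```

```text
(no output)
```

View pics/w5.png

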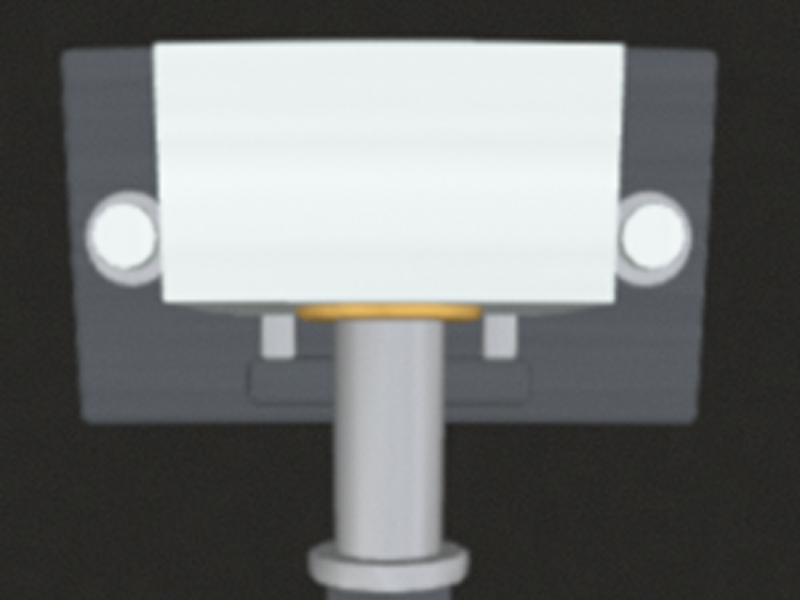

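The tip is inside the bush and centred (both at about column 389), with no side force. Continuing.

>>> {"op": "arm_command", "data": {
  "targets": [
    [255, 0, -0.1, 0, 0],
    [255, 0, -0.1, 0, 0],
    [255, 0, -0.15, 0, 0],
    [255, 0, -0.15, 0, 0],
    [255, 0, 0, 0, 0]
  ]
}}

```text
time_s: 14.22
ee_pos: [466.5, -148.7, 31.1]
ee_rot: [-3.131, -0.26, 0.0]
contact_force: [-0.2, -0.7, -0.7]
gripper_width: 17.7
```

>>> {"op": "arm_command", "data": {
  "targets": [
    [255, 0, -0.15, 0, 0],
    [255, 0, -0.15, 0, 0],
    [255, 0, -0.15, 0, 0],
    [255, 0, -0.1, 0, 0],
    [255, 0, 0, 0, 0]
  ]
}}

```text
time_s: 14.85
ee_pos: [464.4, -135.3, 31.1]
ee_rot: [-3.131, -0.259, 0.0]
contact_force: [0.1, 0.2, -1.7]
gripper_width: 17.9
```

Run:
```python
from h import *
a=np.radians(9.45);C=np.array([453.6,-69.1]);Y=np.array([-np.sin(a),np.cos(a)])
togo([*(C-61*Y),31],a)
im=r.grab_frame("wrist");np.savez("w6.npz",im=im,**r.camera_model("wrist"));g=cv2.cvtColor(im,cv2.COLOR_RGB2GRAY)
print(g[120:185,262].tolist())
togo([*(C-61*Y),31],a)
```

```text
t 14.85 p [ 464.4 -135.3   31.1] xdir 9.48 d [ 0.01  -0.243  0.003] ('spin', np.float64(0.003)) F [ 0.1  0.2 -1.7] w 17.9
[243, 243, 244, 245, 245, 245, 245, 245, 244, 243, 243, 243, 243, 242, 242, 242, 242, 242, 242, 242, 241, 240, 240, 239, 237, 236, 236, 237, 236, 237, 237, 237, 237, 238, 237, 237, 237, 238, 238, 232, 195, 174, 185, 189, 190, 189, 190, 190, 188, 189, 191, 189, 191, 190, 171, 124, 134, 182, 195, 195, 196, 197, 199, 197, 177]
t 14.9 p [ 464.5 -135.4   31.1] xdir 9.47 d [ 0.007 -0.249  0.005] ('spin', np.float64(0.002)) F [-0.1  0.1 -0.7] w 17.8
```

>>> {"op": "arm_command", "data": {
  "targets": [
    [255, 0, -0.06, 0, 0],
    [255, 0, -0.06, 0, 0],
    [255, 0, -0.06, 0, 0],
    [255, 0, -0.03, 0, 0]
  ]
}}

```text
time_s: 15.4
ee_pos: [463.5, -130.2, 31.1]
ee_rot: [-3.131, -0.259, 0.0]
contact_force: [0.0, -0.1, -1.7]
gripper_width: 18.0
```

>>> {"op": "arm_command", "data": {
  "targets": [
    [255, 0, -0.03, 0, 0],
    [255, 0, -0.03, 0, 0]
  ]
}}

```text
time_s: 15.65
ee_pos: [463.3, -128.8, 31.1]
ee_rot: [-3.131, -0.259, 0.0]
contact_force: [0.2, -0.1, -0.9]
gripper_width: 17.7
```

>>> {"op": "arm_command", "data": {
  "targets": [
    [255, 0, -0.03, 0, 0],
    [255, 0, -0.03, 0, 0]
  ]
}}

```text
time_s: 15.9
ee_pos: [463.2, -127.9, 31.1]
ee_rot: [3.13, 0.26, 0.0]
contact_force: [-0.3, -5.7, -2.3]
gripper_width: 17.8
```

>>> {"op": "arm_command", "data": {
  "targets": [
    [255, 0, -0.03, 0, 0],
    [255, 0, 0, 0, 0],
    [255, 0, 0, 0, 0],
    [255, 0, 0, 0, 0]
  ]
}}

```text
time_s: 16.4
ee_pos: [463.1, -127.1, 31.1]
ee_rot: [3.13, 0.259, 0.0]
contact_force: [-0.1, -4.0, -2.2]
gripper_width: 17.5
```

Run:
```python
from h import *
a=np.radians(9.45);C=np.array([453.6,-69.1]);Y=np.array([-np.sin(a),np.cos(a)])
togo([*(C-61*Y),31],a)
im=r.grab_frame("wrist");np.savez("w7.npz",im=im,**r.camera_model("wrist"))
cv2.imwrite("pics/w7.png",cv2.resize(im[60:250,140:390,::-1],(800,608),interpolation=cv2.INTER_CUBIC)[:600])
```

```text
t 16.4 p [ 463.1 -127.1   31.1] xdir 9.47 d [0.007 0.091 0.006] ('spin', np.float64(0.002)) F [-0.1 -4.  -2.2] w 17.5
```

View pics/w7.png

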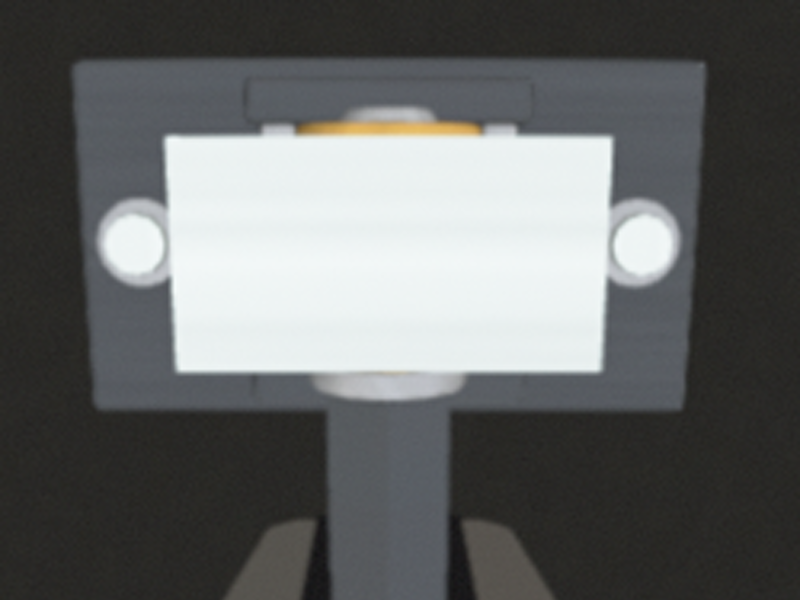

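The collar is home on the bush and the tip just shows beyond the far mouth (398,112), with about 4–5 N on the block. Next I'll draw it out and go over to the +y side.

>>> {"op": "arm_command", "data": {
  "targets": [
    [255, 0, 0.05, 0, 0],
    [255, 0, 0.1, 0, 0],
    [255, 0, 0.2, 0, 0],
    [255, 0, 0.2, 0, 0],
    [255, 0, 0.2, 0, 0],
    [255, 0, 0.2, 0, 0],
    [255, 0, 0.2, 0, 0],
    [255, 0, 0.25, 0, 0],
    [255, 0, 0.25, 0, 0],
    [255, 0, 0.25, 0, 0],
    [255, 0, 0, 0, 0],
    [255, 0, 0, -0.6, 0],
    [255, 0, 0, -1, 0],
    [255, 0, 0, -1, 0],
    [255, 0, 0, 0, 0]
  ]
}}

```text
time_s: 18.32
ee_pos: [472.2, -173.8, 98.3]
ee_rot: [3.129, 0.259, 0.006]
contact_force: [0.3, -0.2, -0.8]
gripper_width: 17.7
```

Run:
```python
from blk import *
a=np.radians(9.45);H=np.array([463.1,-127.1]);Y=np.array([-np.sin(a),np.cos(a)])
im=r.grab_frame("wrist");c=r.camera_model("wrist")
print(block(im,c),H+61*Y)
togo([*(H+160*Y),96],a)
```

```text
((452.769287109375, -67.74989318847656), (55.98063659667969, 29.939756393432617), 9.457287788391113, array([ 210,   20,   98,   55, 5279], dtype=int32)) [453.08460236 -66.92781531]
t 18.38 p [ 471.4 -173.6   97.1] xdir 9.47 d [-0.019 -8.287  0.034] ('spin', np.float64(0.002)) F [-0.7  0.4 -1.8] w 17.6
```

>>> {"op": "arm_command", "data": {
  "targets": [
    [255, -0.02, -0.7, 0, 0],
    [255, 0, -1, 0, 0],
    [255, 0, -1, 0, 0],
    [255, 0, -1, 0, 0],
    [255, 0, -1, 0, 0],
    [255, 0, -1, 0, 0],
    [255, 0, -1, 0, 0],
    [255, 0, -1, 0, 0],
    [255, 0, -0.6, 0, 0],
    [255, 0, 0, 0, 0],
    [255, 0, 0, 0.8, 0],
    [255, 0, 0, 1, 0],
    [255, 0, 0, 0.5, 0],
    [255, 0, 0, 0.3, 0],
    [255, 0, 0, 0, 0],
    [255, 0, 0, 0, 0]
  ]
}}

```text
time_s: 20.38
ee_pos: [436.6, 31.1, 31.6]
ee_rot: [3.131, 0.259, 0.001]
contact_force: [-0.5, 0.6, -1.4]
gripper_width: 17.7
```

Run:
```python
from h import *
a=np.radians(9.45);H=np.array([463.1,-127.1]);Y=np.array([-np.sin(a),np.cos(a)])
togo([*(H+138*Y),31.1],a)
im=r.grab_frame("wrist")
cv2.imwrite("pics/w8.png",cv2.resize(im[:,:,::-1],(800,600),interpolation=cv2.INTER_CUBIC))
togo([*(H+138*Y),31.1],a)
```

```text
t 20.38 p [436.6  31.1  31.6] xdir 9.45 d [0.007 0.896 0.019] ('spin', np.float64(0.0)) F [-0.5  0.6 -1.4] w 17.7
t 20.43 p [436.7  31.1  31.6] xdir 9.45 d [0.004 0.896 0.022] ('spin', np.float64(0.0)) F [ 0.9  0.1 -0.5] w 17.3
```

View pics/w8.png

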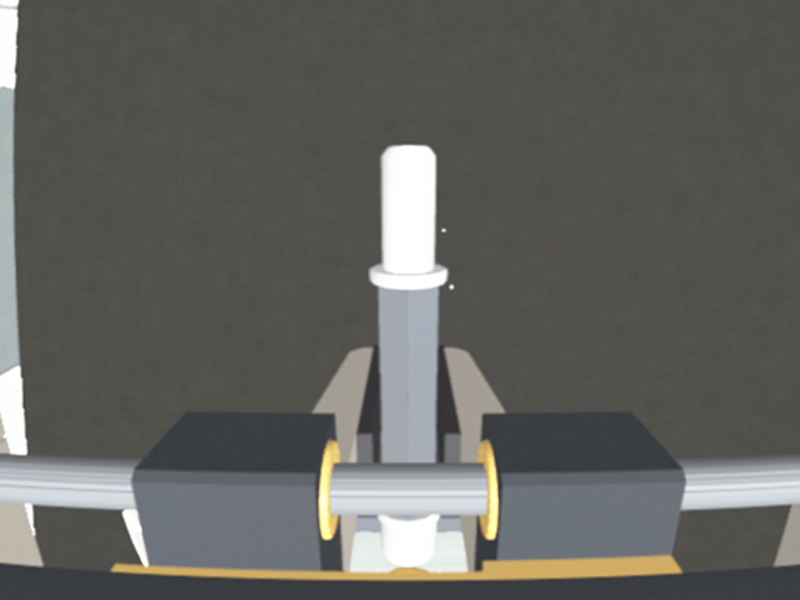

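The gauge sits in the hand as before. The no-go end at (410,550) points centrally at the bush just visible below it. Now approaching.

>>> {"op": "arm_command", "data": {
  "targets": [
    [255, 0, 0.2, 0.02, 0],
    [255, 0, 0.2, 0, 0],
    [255, 0, 0.2, 0, 0],
    [255, 0, 0.1, 0, 0],
    [255, 0, 0.05, 0, 0],
    [255, 0, 0.05, 0, 0]
  ]
}}

```text
time_s: 21.18
ee_pos: [439.4, 11.3, 30.6]
ee_rot: [-3.131, -0.259, 0.0]
contact_force: [0.4, -0.7, -1.4]
gripper_width: 17.7
```

>>> {"op": "arm_command", "data": {
  "targets": [
    [255, 0, 0.04, 0, 0],
    [255, 0, 0.04, 0, 0],
    [255, 0, 0.04, 0, 0],
    [255, 0, 0.04, 0, 0]
  ]
}}

```text
time_s: 21.68
ee_pos: [440.0, 7.8, 30.6]
ee_rot: [-3.13, -0.258, 0.0]
contact_force: [-0.7, 5.1, -1.0]
gripper_width: 17.8
```

>>> {"op": "arm_command", "data": {
  "targets": [
    [255, 0, 0.04, 0, 0],
    [255, 0, 0.04, 0, 0]
  ]
}}

```text
time_s: 21.92
ee_pos: [440.3, 5.9, 30.6]
ee_rot: [-3.13, -0.258, 0.0]
contact_force: [0.0, 5.4, -1.3]
gripper_width: 17.8
```

>>> {"op": "arm_command", "data": {
  "targets": [
    [255, 0, 0.04, 0, 0],
    [255, 0, 0.04, 0, 0],
    [255, 0, 0.04, 0, 0]
  ]
}}

```text
time_s: 22.3
ee_pos: [440.8, 2.9, 30.6]
ee_rot: [-3.13, -0.258, 0.0]
contact_force: [-0.3, 5.2, -0.4]
gripper_width: 17.9
```

>>> {"op": "arm_command", "data": {
  "targets": [
    [255, 0, 0.03, 0, 0],
    [255, 0, 0.02, 0, 0]
  ]
}}

```text
time_s: 22.55
ee_pos: [441.0, 1.7, 30.6]
ee_rot: [-3.13, -0.258, 0.0]
contact_force: [0.4, 5.6, -0.9]
gripper_width: 18.1
```

>>> {"op": "arm_command", "data": {
  "targets": [
    [255, 0, 0.02, 0, 0],
    [255, 0, 0.02, 0, 0]
  ]
}}

```text
time_s: 22.8
ee_pos: [441.2, 0.7, 30.6]
ee_rot: [-3.13, -0.259, 0.0]
contact_force: [-0.2, 5.2, -1.5]
gripper_width: 17.5
```

>>> {"op": "arm_command", "data": {
  "targets": [
    [255, 0, 0.02, 0, 0]
  ]
}}

```text
time_s: 22.92
ee_pos: [441.3, 0.2, 30.6]
ee_rot: [-3.13, -0.258, 0.0]
contact_force: [-0.4, 5.1, -0.7]
gripper_width: 17.9
```

>>> {"op": "arm_command", "data": {
  "targets": [
    [255, 0, 0.02, 0, 0]
  ]
}}

```text
time_s: 23.05
ee_pos: [441.3, -0.1, 30.6]
ee_rot: [-3.13, -0.258, 0.0]
contact_force: [-0.2, 8.8, 0.2]
gripper_width: 17.3
```

>>> {"op": "arm_command", "data": {
  "targets": [
    [255, 0, 0.02, 0, 0]
  ]
}}

```text
time_s: 23.18
ee_pos: [441.2, -0.2, 30.5]
ee_rot: [-3.129, -0.257, 0.001]
contact_force: [-0.9, 13.7, -0.2]
gripper_width: 17.8
```

>>> {"op": "arm_command", "data": {
  "targets": [
    [255, 0, 0.02, 0, 0]
  ]
}}

```text
time_s: 23.3
ee_pos: [441.2, -0.2, 30.5]
ee_rot: [-3.129, -0.257, 0.001]
contact_force: [-1.2, 18.1, 0.4]
gripper_width: 17.9
```

At the stop now (about 9 N/mm). Easing to about 12 N and holding.

>>> {"op": "arm_command", "data": {
  "targets": [
    [255, 0, -0.025, 0, 0],
    [255, 0, 0, 0, 0]
  ]
}}

```text
time_s: 23.55
ee_pos: [441.3, -0.1, 30.6]
ee_rot: [-3.13, -0.258, 0.0]
contact_force: [-0.7, 10.0, 0.7]
gripper_width: 17.7
```

>>> {"op": "arm_command", "data": {
  "targets": [
    [255, 0, 0, 0, 0],
    [255, 0, 0, 0, 0],
    [255, 0, 0, 0, 0],
    [255, 0, 0, 0, 0]
  ]
}}

```text
time_s: 24.05
ee_pos: [441.3, -0.1, 30.6]
ee_rot: [-3.13, -0.258, 0.0]
contact_force: [-0.9, 9.9, -0.7]
gripper_width: 17.7
```

Run:
```python
from h import *
a=np.radians(9.45);H=np.array([463.1,-127.1]);Y=np.array([-np.sin(a),np.cos(a)]);X=np.array([Y[1],-Y[0]])
for i in range(3):
    r.grab_frame("wrist");s,p,R=st();print(s["time_s"],np.round(s["contact_force"],1),"lateral",(p[:2]-H)@X,"along",(p[:2]-H)@Y-138,np.round(s["wrist_torque"],2))
```

```text
24.1 [-1.3 11.  -0.2] lateral -0.687673976753544 along -9.151549644534896 [ 1.69 -0.02 -0.  ]
24.15 [-1.3  9.5 -0.9] lateral -0.6670819953744314 along -9.15255943375081 [ 1.6  -0.01  0.02]
24.2 [-0.1 10.2 -0. ] lateral -0.6497997792510688 along -9.138335714231062 [1.68 0.05 0.07]
```

>>> {"op": "arm_command", "data": {
  "targets": [
    [255, 0, 0.01, 0, 0],
    [255, 0, 0, 0, 0],
    [255, 0, 0, 0, 0],
    [255, 0, 0, 0, 0],
    [255, 0, 0, 0, 0]
  ]
}}

```text
time_s: 24.82
ee_pos: [441.3, -0.1, 30.6]
ee_rot: [-3.129, -0.258, 0.001]
contact_force: [-0.5, 12.2, 0.5]
gripper_width: 17.5
```

>>> {"op": "arm_command", "data": {
  "targets": [
    [255, 0, 0, 0, 0],
    [255, 0, 0, 0, 0],
    [255, 0, 0, 0, 0],
    [255, 0, 0, 0, 0],
    [255, 0, 0, 0, 0]
  ]
}}

```text
time_s: 25.45
ee_pos: [441.2, -0.1, 30.6]
ee_rot: [-3.129, -0.257, 0.001]
contact_force: [-0.7, 12.1, 0.2]
gripper_width: 17.9
```

>>> {"op": "arm_command", "data": {
  "targets": [
    [255, 0, -0.1, 0, 0],
    [255, 0, -0.4, 0, 0],
    [255, 0, -0.5, 0, 0],
    [255, 0, 0, 0, 0],
    [255, 0, 0, -0.7, 0],
    [255, 0, 0, -1, 0],
    [255, 0, 0, -1, 0],
    [255, 0, 0, -0.8, 0],
    [255, 0, 0, 0, 0]
  ]
}}

```text
time_s: 26.58
ee_pos: [438.5, 23.4, 119.2]
ee_rot: [3.131, 0.259, 0.005]
contact_force: [0.9, -0.4, -1.1]
gripper_width: 17.6
```

Run:
```python
from h import *
a=np.radians(-5.34)
togo([536.3,247.5,118],a)
```

```text
t 26.57 p [438.5  23.4 119.2] xdir 9.47 d [ 5.333 -8.198  0.06 ] ('spin', np.float64(1.481)) F [ 0.9 -0.4 -1.1] w 17.6
```

12.1 N held steadily for over a second, no entry. Back to the rest.

>>> {"op": "arm_command", "data": {
  "targets": [
    [255, 0.6, -0.9, 0, 0],
    [255, 0.65, -1, 0, 0],
    [255, 0.65, -1, 0, 0],
    [255, 0.65, -1, 0, 0],
    [255, 0.65, -1, 0, 0],
    [255, 0.65, -1, 0, 0],
    [255, 0.65, -1, 0, 0],
    [255, 0.53, -0.8, 0, 0],
    [255, 0.3, -0.5, 0, 0],
    [255, 0, 0, 0, 0.5],
    [255, 0, 0, 0, 0.5],
    [255, 0, 0, 0, 0.48],
    [255, 0, 0, 0, 0],
    [255, 0, 0, 0, 0]
  ]
}}

```text
time_s: 28.32
ee_pos: [534.9, 247.2, 117.7]
ee_rot: [3.138, -0.144, -0.001]
contact_force: [-0.7, -0.8, -0.5]
gripper_width: 17.6
```

Run:
```python
from h import *
a=np.radians(-5.34)
togo([536.3,247.5,26],a)
```

```text
t 28.32 p [534.9 247.2 117.7] xdir -5.24 d [ 0.055 -0.018  3.666] ('spin', np.float64(0.01)) F [-0.7 -0.8 -0.5] w 17.6
```

>>> {"op": "arm_command", "data": {
  "targets": [
    [255, 0.05, -0.02, 0.7, 0.01],
    [255, 0, 0, 1, 0],
    [255, 0, 0, 1, 0],
    [255, 0, 0, 0.4, 0],
    [255, 0, 0, 0, 0],
    [255, 0, 0, 0, 0]
  ]
}}

```text
time_s: 29.08
ee_pos: [537.0, 248.1, 41.2]
ee_rot: [-3.138, 0.149, -0.001]
contact_force: [0.3, 0.0, -1.5]
gripper_width: 17.6
```

Run:
```python
from h import *
a=np.radians(-5.34)
togo([536.3,247.5,25.7],a)
```

```text
t 29.07 p [537.  248.1  41.2] xdir -5.44 d [-0.026  0.027  0.619] ('spin', np.float64(-0.01)) F [ 0.3  0.  -1.5] w 17.6
```

>>> {"op": "arm_command", "data": {
  "targets": [
    [255, -0.025, 0.02, 0.25, -0.01],
    [255, 0, 0, 0.2, 0],
    [255, 0, 0, 0.1, 0],
    [255, 0, 0, 0.04, 0],
    [255, 0, 0, 0, 0]
  ]
}}

```text
time_s: 29.7
ee_pos: [535.9, 247.5, 25.8]
ee_rot: [-3.138, 0.146, -0.0]
contact_force: [0.6, 0.1, -1.5]
gripper_width: 17.8
```

>>> {"op": "arm_command", "data": {
  "targets": [
    [255, 0, 0, 0.02, 0],
    [255, 0, 0, 0, 0]
  ]
}}

```text
time_s: 29.95
ee_pos: [536.0, 247.5, 25.5]
ee_rot: [-3.138, 0.146, -0.001]
contact_force: [-0.9, 0.9, -0.4]
gripper_width: 17.4
```

Touching down at the height it was picked up. Release and rise.

>>> {"op": "arm_command", "data": {
  "targets": [
    [200, 0, 0, 0, 0],
    [150, 0, 0, 0, 0],
    [80, 0, 0, 0, 0],
    [0, 0, 0, 0, 0],
    [0, 0, 0, 0, 0],
    [0, 0, 0, 0, 0],
    [0, 0, 0, 0, 0],
    [0, 0, 0, -0.3, 0],
    [0, 0, 0, -0.7, 0],
    [0, 0, 0, -1, 0],
    [0, 0, 0, -1, 0],
    [0, 0, 0, -1, 0],
    [0, 0, 0, -1, 0],
    [0, 0, 0, -1, 0],
    [0, 0, 0, -0.8, 0],
    [0, 0, 0, 0, 0],
    [0, 0, 0, 0, 0]
  ]
}}

```text
time_s: 32.08
ee_pos: [535.5, 247.2, 195.2]
ee_rot: [3.138, -0.146, -0.0]
contact_force: [-0.3, -0.2, -0.1]
gripper_width: 91.8
```

Run:
```python
from al import *
togo([535.4,245.2,194.9],np.radians(-4.75))
c=r.camera_model("wrist");im=r.grab_frame("wrist");g=cv2.cvtColor(im,cv2.COLOR_RGB2GRAY).astype(float)
for rr in(108,120,228,232):
    l,h=edges(g[rr],245,280,140);print(rr,ray(c,[[(l+h)/2,rr]],44.5),h-l)
print(g[92:108,262].astype(int))
cv2.imwrite("pics/w9.png",cv2.resize(im[:,:,::-1],(800,600),interpolation=cv2.INTER_CUBIC))
```

```text
t 32.08 p [535.5 247.2 195.2] xdir -5.34 d [0.004 0.082 0.013] ('spin', np.float64(-0.059)) F [-0.3 -0.2 -0.1] w 91.8
108 [[543.35860846 320.12996437  44.5       ]] 16.319114027891715
120 [[542.20541802 308.62361858  44.5       ]] 16.318805488297016
228 [[531.82230048 195.54076623  44.5       ]] 19.07696007696009
232 [[531.31491038 190.95464532  44.5       ]] 19.096781609195403
[ 65  65  63  65  66  65  64  64  84 161 235 249 249 249 249 249]
```

View pics/w9.png

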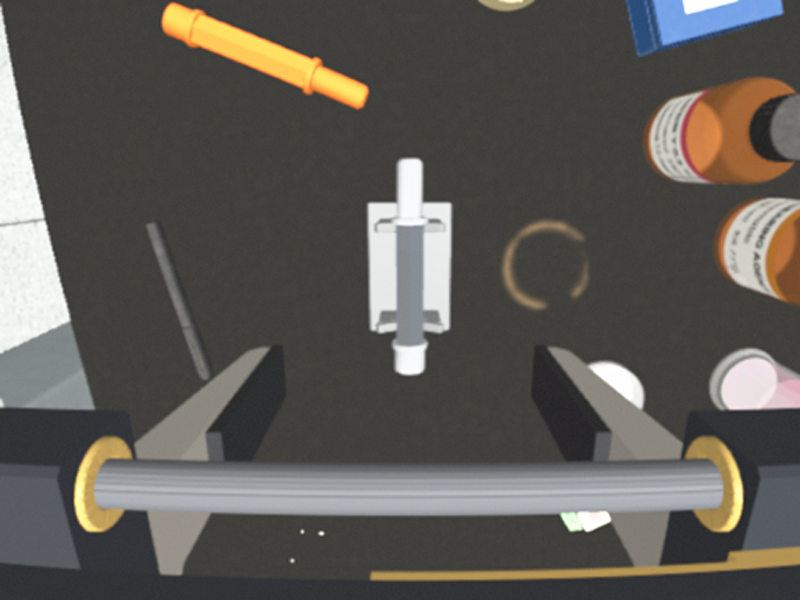

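The gauge lies in both notches, tip at (410,160) and no-go end at (409,373), the same world line as at the start. The things around it have not moved. Handing in.

```bash
python3 -c "
from cell import r
print(r.sign_off())"
```

```text
the job is handed in; nothing more can be done
None
```

I checked the bush with both ends of the gauge, laid the gauge back in its rest, and handed the job in at about 32 s of the 72 s allowed. `sign_off` reports no verdict, so what follows is from my own measurements.

- **Go end:** it slid in without noticeable side force until the collar met the bush, and the tip showed just beyond the far mouth. The load was about 4–6 N, held for about 0.5 s before I drew it out. A later camera reading of the block centre agreed with the seated position to about 1 mm.
- **No-go end:** pressed on the +y mouth, it pushed the block along its guide at about 5 N until the block met its stop. The force peaked briefly at about 18 N, below the 25 N limit. I eased it to about 10 N, then held a steady 12.1–12.2 N for just over a second. It did not enter. By the arm's readings the gauge was within about 0.7 mm of centre; the camera could not see that mouth during the press.
- **Gauge back in its rest:** the last picture shows it released in both notches, within about 0.3 mm sideways of its starting line. The gripper is open and clear above it.
- **Surroundings:** the marker, the orange look-alike and the other things near the rest look unmoved in the last picture. I did not take another picture of the forceps, the cassette was only partly in view, and the arm never went near any of the four bystanders.

Two readings disagreed along the way. The gauge first measured 144.5 mm long instead of 140 mm, because the camera saw the top edge of its far end face; I corrected for that. One fit of the foot edge was poor (4 mm scatter), so I left it out and used the block-top angle instead.

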